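# Blade plug from the back of the hook

### The job

The blade plug you need hangs at the back of the crowded hook: first hang the two plugs in front of it on the spare hook, then take the blade plug and push it down into the slot of the white test block until it is fully home, and leave it standing there. How deep home lies cannot be seen: feel the stiff carriage inside give and then stop firmly, never pressing with more than about 20 N, and be just as gentle with the hooks. Leave the things around in their places and let go of everything.

Things in the scene. Friction and masses are not known exactly. Their poses are not given: they have to be found in the camera images.
- hook_full: Fixed hook stand, origin on the table under its post (top z = 206 mm; foot 100 x 110 mm). Its 8 mm round arm runs level along -x, axis at z = 200 mm (springy: gives 1 mm per 10 N), to x = -128 mm; the tip turns up to x = -141, top z = 216. The crowded one: three plugs hang one behind another, about 35 mm apart, the blade plug rearmost, 34 mm from the post. They come off over the tip.
- hook_spare: Fixed hook stand, origin on the table under its post (top z = 206 mm; foot 100 x 110 mm). Its 8 mm round arm runs level along -x, axis at z = 200 mm (springy: gives 1 mm per 10 N), to x = -128 mm; the tip turns up to x = -141, top z = 216. The spare one, empty at the start. A hanging plug has its origin 204.6 mm above the stand's; lifted 15 to 26 mm its loop passes the tip.
- plug_blade: The plug wanted: black, about 120 g, hung by a flat closed loop 34 wide (y), 12 thick (x). Origin: apex of the gabled roof of the loop's 22 x 37 mm opening; z up. Pinch the loop's flat sides (y = +-17 mm, z = -2 to -37 mm). Loop top z = +6; sill below z = -37; body 28 x 18 mm, z = -46 to -80; flat brass blade 18 (y) x 6 (x) mm, z = -80 to -132 mm. Only it fits the slot.
- plug_pin: Front plug: same loop, body and origin as the blade plug, with one round brass pin 14 mm thick from z = -80 to -110 mm. Second or front on the crowded hook.
- plug_fork: Front plug: same loop, body and origin as the blade plug, with two brass prongs, 28 mm over both (y), from z = -80 to -110 mm. Second or front on the crowded hook.
- block: Fixed white test block 80 (x) x 100 (y) x 76 mm, origin at the centre of its underside, z up. In the middle of its top is a slot 9 mm (x) by 21 mm (y) with a 4 mm bevel around its mouth, going straight down.
- block_mouth (a point): Centre of the slot's mouth, on the block's top face, 76 mm above its underside.
- carriage (a joint): Metres the contact carriage in the slot has been pushed down: 0 up (starts at 0 to 0.003), 0.012 home on a rubber-backed stop (1 mm per 14 N). Moves stiffly (about 8 N), no spring back. Up, its top is 14 to 36 mm below the mouth, not measured, different each time; the blade tip is 26 to 48 mm deep when home.
- mug: White mug, 76 mm wide, 90 mm tall, handle at its +y. A bystander, origin near the centre of its underside; leave it alone.
- tin: Closed round tin, 74 mm wide, 100 mm tall. A bystander, origin near the centre of its underside; leave it alone.
- jar: Screw-top jar, 66 mm wide, 110 mm tall. A bystander, origin near the centre of its underside; leave it alone.
- screwdriver: Screwdriver lying on the table. A bystander, origin near the centre of its underside; leave it alone.
- tape: Roll of tape lying flat, 90 mm wide, 19 mm tall. A bystander, origin near the centre of its underside; leave it alone.
- pliers: Pliers lying flat, about 150 mm long, 18 mm tall. A bystander, origin near the centre of its underside; leave it alone.
- meter: Electricity meter, black base and clear cover, 110 x 130 x 105 mm. A bystander, origin near the centre of its underside; leave it alone.
Not all that is in view belongs to the job. Leave any purple look-alike of the plug_pin alone.

How it is judged (in metres and radians):
On the way, in this order (a step that is already met when the one before it is completed fails the run):
1. both front plugs hang on the spare hook, let go, while the blade plug still hangs on the crowded hook (x of plug_pin in the frame of hook_spare between -0.128 and -0.015 m and y of plug_pin in the frame of hook_spare between -0.012 and 0.012 m and z of plug_pin in the frame of hook_spare between 0.198 and 0.211 m and angle between each of plug_pin, plug_fork, plug_blade's own z axis and vertical below 0.3 rad and x of plug_fork in the frame of hook_spare between -0.128 and -0.015 m and y of plug_fork in the frame of hook_spare between -0.012 and 0.012 m and z of plug_fork in the frame of hook_spare between 0.198 and 0.211 m and contact force between the fingers and plug_pin below 0.05 N and contact force between the fingers and plug_fork below 0.05 N and x of plug_blade in the frame of hook_full between -0.128 and -0.015 m and y of plug_blade in the frame of hook_full between -0.012 and 0.012 m and z of plug_blade in the frame of hook_full between 0.198 and 0.211 m), for 0.2 s.
2. the blade plug is pushed home in the block (value of joint carriage above 0.0105 m and horizontal distance between plug_blade and block_mouth below 0.01 m and angle between plug_blade's own z axis and vertical below 0.2 rad and z of plug_blade in the frame of block below 0.186 m and angle between the y axis of plug_blade and the y axis of block, either way round below 0.25 rad), for 0.1 s.
At the end, for the whole second after the job is handed in: Pin and fork plug hang at rest by their loops on the spare hook's level arm (apex within 12 mm sideways, 6 mm in height); the blade plug stands at rest in the slot (within 10 mm, tilt under 0.2 rad, blade over 22 mm deep), carriage pushed at least 10.5 of its 12 mm (all of step 2 and x of plug_pin in the frame of hook_spare between -0.128 and -0.015 m and y of plug_pin in the frame of hook_spare between -0.012 and 0.012 m and z of plug_pin in the frame of hook_spare between 0.198 and 0.211 m and angle between each of plug_pin, plug_fork's own z axis and vertical below 0.3 rad and x of plug_fork in the frame of hook_spare between -0.128 and -0.015 m and y of plug_fork in the frame of hook_spare between -0.012 and 0.012 m and z of plug_fork in the frame of hook_spare between 0.198 and 0.211 m and linear speed of each of plug_pin, plug_fork, plug_blade below 0.03 m/s); the robot touches nothing.
It fails at once if a plug or the fingers press on the block with more than 25 N (contact force between any of plug_blade, plug_pin, plug_fork, the fingers and block above 25 N).
It fails at once if a plug or the gripper strains a hook with more than 20 N (contact force between any of plug_pin, plug_fork, plug_blade, the fingers, the arm and hook_full above 20 N or contact force between any of plug_pin, plug_fork, plug_blade, the fingers, the arm and hook_spare above 20 N).
It fails at once if a bystander is moved more than 30 mm (distance of any of mug, tin, jar, screwdriver, tape, pliers, meter from where it was at the start of the episode above 0.03 m).
It also fails if it takes over 72 s, if anything falls off the work surface, if the arm or the gripper's body presses on something with over 40 N, if the wrist force passes 120 N, or if a joint passes its speed limit or range.

### The arm

A 6-joint arm with a two-finger parallel gripper is mounted at the origin on the work surface. World frame = base frame: x ahead of the robot, y to its left, z up, the work surface at z = 0. Lengths are in mm, angles in rad, forces in N, time in s.
With the tool pointing down it reaches from about 350 to 975 mm from the base axis. Payload 7.1 kg.
Tool frame: the origin (TCP) lies midway between the tips of the shut fingers; the grasp point (between the pads) lies 19 mm behind it (ctrl.grip_point_offset is the distance from the TCP to the grasp point, in mm); z points along the fingers, y is the line along which they close (so a half turn about z gives the same grasp; the last joint's range is limited). The gripper opens to 88 mm and grips with 3 to 60 N. Pads are 20 mm wide; open, the fingers measure 115 mm over their backs; the gripper's body (75 mm by 178 mm) begins 61 mm behind the grasp point.
Start: joints at [-0.019, 0.423, 1.63, -0, 1.089, -0.019], TCP at [624.984, 0.026, 222.675] pointing down, gripper open.
Joint ranges: [-3, 3], [-0.9, 2.11], [0.09, 2.58], [-1.31, 4.45], [0.11, 2.69], [-2.54, 2.54]. Speed limits (rad/s): [2.39, 2.39, 3.01, 3.14, 3.14, 3.14].

### API

Orientations are given as a rotation vector (axis times angle).
In Python, from workcell import get_obs, optics, close_job, spotter, ctrl gives the robot as it stands. The module is installed in compiled form; this text tells all that it offers.
- The arm moves only by the tool move_arm, never from a script. Its argument "rows" is a list of rows, each a list of 5 numbers: the shift along the tool's x, y, z in cm, then the turn about the tool's z in degrees, then the opening in per cent of the stroke, from 0 (shut) to 100 (fully open). A call has 1 to 10 rows; each row shifts and turns the commanded pose from where the row before left it, along the tool's axes as they then stand; what a row does not reach is not made up. A row lasts 1/8 s, in which the tool goes at most 62.5 mm and 10.7 degrees, less where a joint would pass 70% of its speed; a pose out of reach is approached as far as the arm can. A call with a gripper value outside its range is refused whole. The fingers move at their own pace and stop on an object; the grip force is fixed at half the most. Time passes only in rows, so rows that do not move let the fingers close. It gives the time, the measured TCP pose, the force, the opening and the grip force at its end, in the units of the state.
- get_obs(): the state, without advancing time (a new reading comes with each control period).
- optics.get_image(name): name is "scene" or "side" or "wrist"; returns the picture (400x640x3 uint8, blue, green, red); there is no depth.
- optics.calibration(name): a dict with "camera_matrix" (3x3 intrinsics, pixels), "xyz" and "orientation" of the camera in the world. Camera axes: x right, y down, z forward; pixel columns grow to the right and rows downward; lengths in mm; the calibration is good to about 2 mm. A picture is of the moment at which its call begins: read the wrist's pose just before it. calibration takes no time and is no camera call; for the wrist camera it gives the pose at the moment of the call.
- close_job(): hands the job in; it is judged then, once.
Trained networks look in the newest picture that a camera, given by its name, has taken for a name from the list of things; names that differ only in an ending like _2 or _b are one class to them, and where a whole thing is asked for, a point or a joint stands for the part that bears it (a point fixed in the world has none). Each returns a list of dicts, best first, with "conf" (0 to 1); they miss things now and then, are a little off and sometimes report something else, mostly with a low value. They report only what shows in the picture. A call takes as long as a camera call. They do not tell look-alikes from the thing itself.
- spotter.find_in(camera, label): "point" ([column, row] in pixels, amid what is visible of it).
- spotter.regions_of(camera, label): "region" (400x640 bool, what is visible of it) and "point" ([column, row] in pixels, amid what is visible of it).
The state is a dict: "t": time; "qpos": joint angles; "qvel": joint speeds; "joint_torque": joint torques, N m; "ee_pos": TCP position; "orientation": TCP orientation; "ft_force": force on the tool from outside, world axes, zero at the start; "moment": the same for the moment, N m; "width": finger opening in mm; "grasp_force": force on a finger pad.
Only numpy, scipy, OpenCV 4.12 (cv2) and the standard library are available. Lean on these libraries where they do the work, as an engineer would, in place of code of your own. Each camera call takes 0.05 s, during which the arm holds its last target. There are 200 camera calls.

## Working session

There is one attempt and no reset: what is moved stays moved. The work goes in short steps, Python scripts to look and compute and a tool call to move; the robot and the scene stay as the last step left them, time stands still between calls to the robot, and variables do not carry over. Pictures are saved under pics/ and viewed, at most 10 in all, crops included, and the job is handed in when it is done.

Besides the shell and the picture viewer there is one more tool, called after ">>>" in YAML: its name, and indented under it one key for each argument. move_arm: Moves the arm, as the interface text tells. Its arguments: {"type":"object","properties":{"rows":{"type":"array","items":{"type":"array","items":{"type":"number"}}}},"required":["rows"]}

```bash
mkdir -p pics
python3 - <<'E'
from workcell import get_obs, optics, spotter
import cv2,numpy as np
o=get_obs();print(o)
ims=[]
for c in ["scene","side"]:
    im=optics.get_image(c);cv2.imwrite(f"pics/{c}0.png",im)
    k=optics.calibration(c);print(c,k)
    for l in ["hook_full","hook_spare","plug_blade","plug_pin","plug_fork","block","block_mouth","mug","meter"]:
        print(c,l,[(np.round(d["point"]).tolist(),round(d["conf"],2)) for d in spotter.find_in(c,l)[:4]])
E
```

```text
{'t': 0.0, 'qpos': array([-1.90174705e-02,  4.23839108e-01,  1.63068253e+00,  2.62235212e-06,
        1.08859170e+00, -1.89938097e-02]), 'qvel': array([-0.00130743, -0.00052981, -0.00031991, -0.00098372,  0.00061516,
        0.00146224]), 'joint_torque': array([ 1.28069914e-03, -5.44622147e+01, -2.73670936e+01,  6.42951974e-02,
        2.27214623e-02, -1.51321510e-04]), 'ee_pos': array([6.24447644e+02, 2.60252434e-02, 2.21905711e+02]), 'orientation': array([-2.22069299e+00, -2.22063774e+00,  1.65344746e-03]), 'ft_force': array([0.20726984, 0.3184054 , 0.53939184]), 'moment': array([0.0842911 , 0.00039423, 0.02816246]), 'grasp_force': 0.0, 'width': 87.7684942307392}
scene {'camera_matrix': array([[491.70458576,   0.        , 319.74006724],
       [  0.        , 491.70458576, 198.74898004],
       [  0.        ,   0.        ,   1.        ]]), 'xyz': array([1657.14996558, -431.85896289, 1016.36552622]), 'orientation': array([-1.89833629, -1.29473696,  0.62427718])}
scene hook_full [([308.0, 242.0], 0.91), ([218.0, 228.0], 0.66)]
scene hook_spare [([371.0, 225.0], 0.86)]
scene plug_blade
[... 352 characters left out ...]
: array([[385.32435799,   0.        , 315.45784431],
       [  0.        , 385.32435799, 195.81861548],
       [  0.        ,   0.        ,   1.        ]]), 'xyz': array([ 181.15920688, -708.19611876,  879.10091687]), 'orientation': array([-2.23753986,  0.57170734, -0.2732356 ])}
side hook_full [([345.0, 232.0], 0.69)]
side hook_spare [([415.0, 304.0], 0.58), ([307.0, 192.0], 0.57)]
side plug_blade [([336.0, 204.0], 0.74)]
side plug_pin [([327.0, 257.0], 0.76), ([315.0, 217.0], 0.56)]
side plug_fork [([328.0, 212.0], 0.8)]
side block [([340.0, 310.0], 0.79), ([336.0, 202.0], 0.17)]
side block_mouth [([341.0, 306.0], 0.82)]
side mug [([242.0, 168.0], 0.62)]
side meter [([416.0, 306.0], 0.77)]
```

View pics/scene0.png

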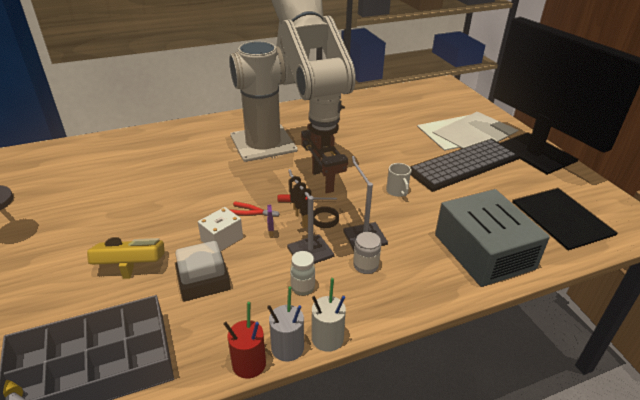

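View pics/side0.png

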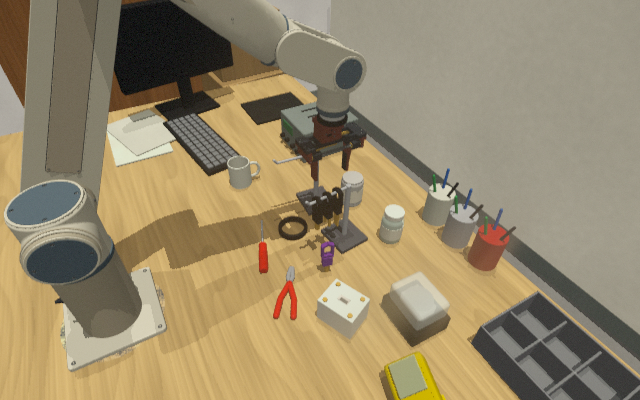

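Run:
```python
import cv2
a=cv2.imread("pics/side0.png")[130:280,240:440];b=cv2.imread("pics/scene0.png")[130:280,230:430]
cv2.imwrite("pics/s1.png",cv2.resize(a,None,fx=4,fy=4,interpolation=cv2.INTER_CUBIC))
cv2.imwrite("pics/c1.png",cv2.resize(b,None,fx=4,fy=4,interpolation=cv2.INTER_CUBIC))
```

```text
(no output)
```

View pics/s1.png

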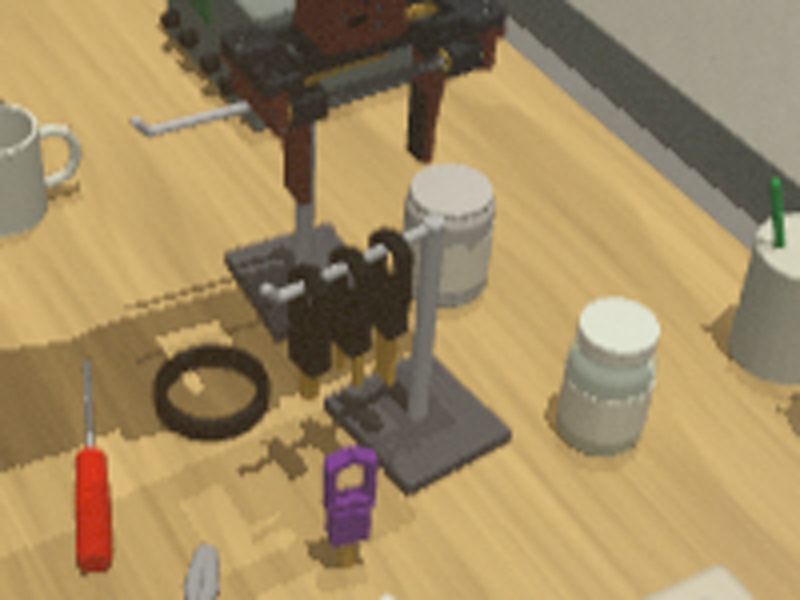

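View pics/c1.png

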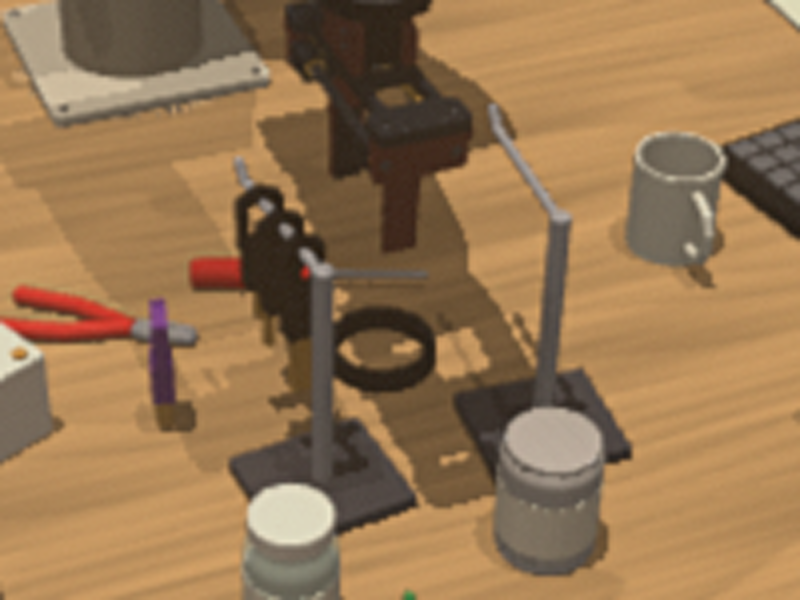

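```bash
cat > h.py <<'E'
from workcell import get_obs, optics, spotter
import cv2,numpy as np
from scipy.spatial.transform import Rotation as R
from scipy.optimize import least_squares
def cal(c):
    k=optics.calibration(c);return k["camera_matrix"],np.array(k["xyz"]),R.from_rotvec(k["orientation"]).as_matrix()
def proj(k,p):
    K,x,r=k;q=K@(r.T@(np.array(p,float)-x));return q[:2]/q[2]
def onz(k,px,z):
    K,x,r=k;d=r@np.linalg.solve(K,[px[0],px[1],1]);return x+d*(z-x[2])/d[2]
def tri(obs):
    f=lambda p:np.concatenate([proj(k,p)-u for k,u in obs]);s=least_squares(f,[700,-100,150],x_scale=100);return s.x,np.abs(s.fun).max()
E
python3 - <<'E'
from h import *
np.set_printoptions(precision=1,suppress=True)
S,D=cal("scene"),cal("side")
P=dict(full_tip=([290,170.5],[307.5,203],214),full_post=([310.5,197.5],[348,186],206),spare_tip=([353,157],[275,161],214),spare_post=([370.5,184],None,206),mouth=([220,228],[344,300],76))
for n,(s,d,z) in P.items():
    print(n,onz(S,s,z),onz(D,d,z) if d else'',tri([(S,s),(D,d)]) if d else '')
for l,z in [("block",38)]:
  for c,k in [("scene",S),("side",D)]:
    optics.get_image(c)
    m=spotter.regions_of(c,l)[0]["region"].astype(np.uint8)
    h=cv2.approxPolyDP(cv2.convexHull(cv2.findContours(m,0,2)[0][0]),2,True)[:,0]
    print(c,h.tolist()); print([onz(k,p,76)[:2].round() for p in h])
a=cv2.imread("pics/side0.png")[260:350,300:420];b=cv2.imread("pics/scene0.png")[190:280,180:300]
cv2.imwrite("pics/b1.png",cv2.resize(np.vstack([a,b]),None,fx=3.3,fy=3.3,interpolation=cv2.INTER_CUBIC))
E
```

```text
full_tip [527.1 -60.3 214. ] [521.2 -67.4 214. ] (array([523.7, -60.8, 209.7]), np.float64(0.6226465409119726))
full_post [659.8 -47.3 206. ] [654.6 -51.4 206. ] (array([657. , -47. , 202.9]), np.float64(0.33655872235226525))
spare_tip [525.2 142.4 214. ] [523.  136.2 214. ] (array([524.5, 141.7, 211.8]), np.float64(0.5315873194205665))
spare_post [660.8 134.7 206. ]  
mouth [ 543.8 -284.8   76. ] [ 506.4 -281.7   76. ] (array([ 515.1, -275.5,   55.4]), np.float64(1.708169428715422))
scene [[225, 207], [240, 218], [242, 237], [220, 249], [201, 240], [198, 221]]
[array([ 452., -249.]), array([ 520., -219.]), array([ 605., -235.]), array([ 632., -305.]), array([ 576., -346.]), array([ 489., -338.])]
side [[335, 279], [369, 298], [366, 316], [350, 337], [317, 315], [317, 302]]
[array([ 519., -219.]), array([ 563., -306.]), array([ 529., -343.]), array([ 467., -369.]), array([ 429., -286.]), array([ 446., -255.])]
```

View pics/b1.png

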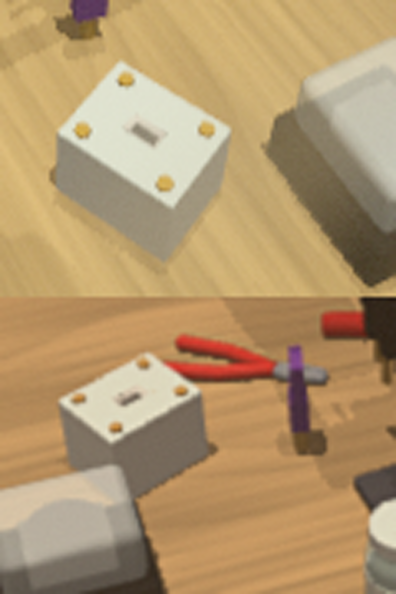

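>>> move_arm:
  rows:
    - [0,0,-5.5,0,100]
    - [0,0,-5.5,10.5,100]
    - [0,0,0,10.5,100]
    - [0,0,0,10.5,100]
    - [0,0,0,10.5,100]
    - [0,0,0,10.5,100]
    - [0,0,0,10.5,100]
    - [0,0,0,10.5,100]
    - [0,0,0,10.5,100]

```text
t: 2.33
ee_pos: [624.9, 0.0, 332.7]
orientation: [3.138, 0.155, -0.0]
ft_force: [0.1, 0.2, 0.0]
width: 88.0
grasp_force: 0.0
```

```bash
cat >> h.py <<'E'
np.set_printoptions(precision=1,suppress=True)
def to(p,yaw=None):
    "tool shift (cm) to world TCP p, in the current tool axes; turn (deg) so that tool y lies along hook y of that yaw (deg)"
    o=get_obs();r=R.from_rotvec(o["orientation"]).as_matrix()
    d=r.T@(np.array(p)-o["ee_pos"])/10
    y=-r[:,1];cur=np.degrees(np.arctan2(-y[0],y[1]))
    print("at",o["ee_pos"],"yaw",cur.round(1),"F",o["ft_force"],"w",o["width"],"t",o["t"],"q6",o["qpos"][5]);print("shift",d.round(2),"turn",None if yaw is None else ((cur-yaw+90)%180-90).round(1))
E
python3 - <<'E'
from h import *
to([560,-57,332],6)
im=optics.get_image("wrist");cv2.imwrite("pics/w1.png",im)
k=cal("wrist");print(k[1],k[2])
E
```

```text
at [624.9   0.  332.7] yaw 5.7 F [0.1 0.2 0. ] w 88.0453635180019 t 2.325 q6 1.453069237625689
shift [-7.   5.   0.1] turn -0.3
[700.    6.6 493.6] [[ 0.1 -1.  -0.3]
 [-1.  -0.1 -0. ]
 [ 0.   0.3 -1. ]]
```

View pics/w1.png

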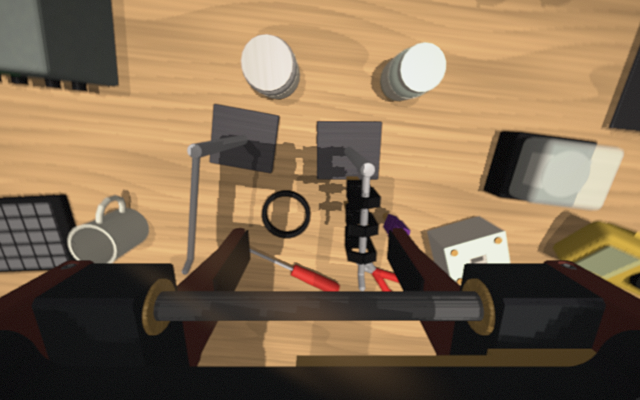

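Run:
```python
from h import *
optics.get_image("wrist")
W,S,D=cal("wrist"),cal("scene"),cal("side")
for n,p,z in [("fpost",(368,170),206),("ftip",(362,287),216),("spost",(195,151),206),("stip",(187,268),216),("slot",(478,261),76)]: print(n,onz(W,p,z))
print(tri([(W,(368,170)),(S,(310.5,197.5)),(D,(348,186))]),tri([(W,(195,151)),(S,(370.5,184))]),tri([(W,(187,268)),(S,(353,157)),(D,(275,161))]))
print("mouth",tri([(S,(218.8,220.3)),(D,(343.9,299.4)),(W,(478,261))]),onz(S,(218.8,220.3),76),onz(D,(343.9,299.4),76))
for l in ["plug_blade","plug_pin","plug_fork","block_mouth"]:
    print(l,[(np.round(d["point"]).tolist(),round(d["conf"],2)) for d in spotter.find_in("wrist",l)[:4]])
m=cv2.imread("pics/w1.png")[140:300,160:400];cv2.imwrite("pics/w1c.png",cv2.resize(m,None,fx=3.3,fy=3.3,interpolation=cv2.INTER_CUBIC))
```

```text
fpost [656.5 -49.4 206. ]
ftip [523.9 -61.  216. ]
spost [657.8 130.1 206. ]
stip [527.9 137.2 216. ]
slot [ 504. -281.   76.]
(array([656.4, -49.3, 204.5]), np.float64(1.1260120889115228)) (array([657.3, 132.2, 202.4]), np.float64(1.4320846675306598)) (array([525. , 139.7, 211.6]), np.float64(0.8892475233216146))
mouth (array([ 505.5, -280.4,   76.7]), np.float64(0.7002040116394994)) [ 508.  -280.4   76. ] [ 507.1 -280.2   76. ]
plug_blade [([359.0, 196.0], 0.67)]
plug_pin [([393.0, 222.0], 0.93), ([358.0, 254.0], 0.85)]
plug_fork [([359.0, 224.0], 0.61)]
block_mouth [([469.0, 247.0], 0.7), ([381.0, 273.0], 0.23)]
```

View pics/w1c.png

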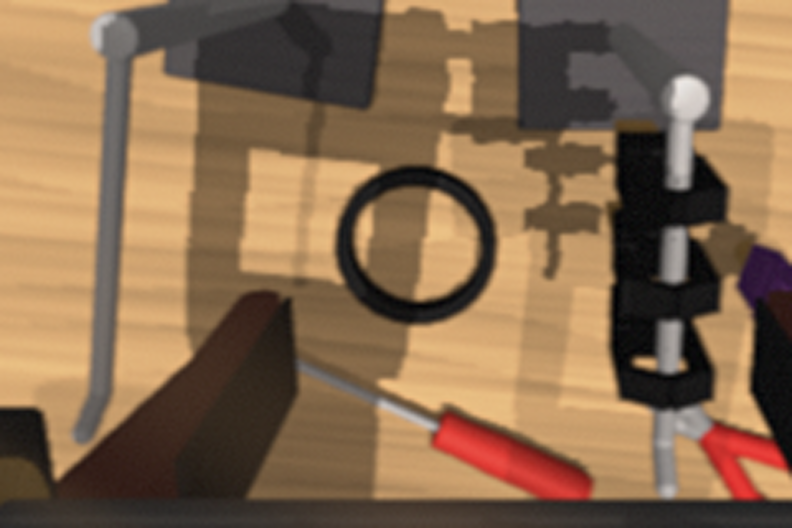

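Run:
```python
from h import *
optics.get_image("wrist")
W,S,D=cal("wrist"),cal("scene"),cal("side")
O=np.array([656.5,-49.4]);u=np.array([-np.cos(np.radians(5)),-np.sin(np.radians(5))])
for n,p in dict(front=(361.5,256.7),mid=(363.6,230),rear=(366,202)).items():
    q=onz(W,p,209)[:2]; print(n,q,"along",(q-O)@u)
print("purple top",tri([(S,(270,205.5)),(D,(328,243))]))
to([553,-58.5,240],5)
```

```text
front [558.4 -56.7] along 98.31855159384904
mid [590.8 -54.1] along 65.87650097439555
rear [622.8 -51.8] along 33.76874986263483
purple top (array([ 545.6, -133.4,  116.2]), np.float64(0.641602376574042))
at [625.    0.  332.6] yaw 6.1 F [-0.4  0.1 -1. ] w 87.62579229515903 t 2.675 q6 1.4448407548350708
shift [-7.8  5.   9.3] turn 1.1
```

>>> move_arm:
  rows:
    - [-3.7,2.5,0,0.5,75]
    - [-3.7,2.5,0,0,75]
    - [0,0,4.5,0,75]
    - [0,0,4.5,0,75]
    - [0,0,0,0,75]

```text
t: 3.3
ee_pos: [554.1, -57.0, 240.0]
orientation: [-3.137, -0.152, 0.01]
ft_force: [-0.0, 0.2, 0.4]
width: 65.7
grasp_force: 0.0
```

Run:
```python
from h import *
to([557,-57.5,170],5)
im=optics.get_image("wrist")
cv2.imwrite("pics/w2.png",im)
for l in ["plug_blade","plug_pin","plug_fork"]:
    print(l,[(np.round(d["point"]).tolist(),round(d["conf"],2)) for d in spotter.find_in("wrist",l)[:4]])
```

```text
at [554.1 -57.  240. ] yaw 5.6 F [-0.   0.2  0.4] w 65.73578691323907 t 3.3 q6 1.3499888298728642
shift [0.3 0.1 7. ] turn 0.6
plug_blade [([322.0, 133.0], 0.81)]
plug_pin [([381.0, 198.0], 0.86), ([321.0, 219.0], 0.62)]
plug_fork [([324.0, 176.0], 0.87)]
```

View pics/w2.png

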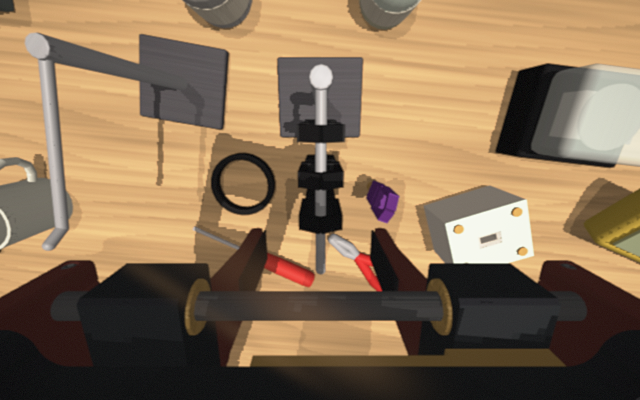

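Run:
```python
from h import *
W=cal("wrist");a=cv2.imread("pics/w2.png")
for n,p,z in [("post",(321,76),206),("tip",(320,272),214),("front",(321,215),209),("mid",(321,178),209),("rear",(322,132),209),("spost",(38,44),206),("stip",(47,247),214),("sarm",(48.5,60),200),("sarm2",(60,228),200),("slot",(488,239),76),("s1",(459,229),77),("s2",(517,212),77),("s3",(522,251),77)]: print(n,onz(W,p,z))
print([proj(W,[x,-57.5+(x-557)*.087,z]) for x in(545,551,557,563) for z in (210,)])
# dark extent along the arm column edges (loop), off the arm
g=cv2.cvtColor(a,6);print(g[120:240,308].tolist());print(g[120:240,334].tolist())
```

```text
post [661.9 -49.3 206. ]
tip [521.2 -62.4 214. ]
front [566.  -58.8 209. ]
mid [594. -56. 209.]
rear [626.1 -53.5 209. ]
spost [663.4 134.4 206. ]
stip [522.7 144.5 214. ]
sarm [655.1 134.6 200. ]
sarm2 [532.4 145.7 200. ]
slot [ 509.2 -281.8   76. ]
s1 [ 519.5 -240.8   77. ]
s2 [ 548.7 -307.6   77. ]
s3 [ 497.3 -329.5   77. ]
[array([318. , 241.2]), array([318.1, 233.9]), array([318.1, 226.5]), array([318.2, 219. ])]
[26, 24, 27, 36, 33, 26, 29, 29, 27, 29, 30, 27, 29, 28, 28, 27, 28, 27, 30, 27, 24, 38, 108, 168, 133, 113, 117, 118, 117, 118, 117, 118, 120, 115, 82, 32, 8, 11, 12, 19, 20, 18, 22, 37, 44, 33, 21, 17, 14, 16, 15, 13, 17, 28, 30, 30, 28, 24, 17, 20, 16, 17, 19, 15, 16, 20, 18, 18, 17, 13, 13, 11, 10, 14, 17, 12, 14, 19, 19, 14, 17, 14, 13, 18, 11, 13, 19, 11, 14, 15, 15, 16, 14, 11, 14, 11, 16, 15, 15, 15, 14, 17, 11, 18, 18, 13, 17, 15, 14, 14, 27, 104, 188, 205, 202, 200, 205, 209, 209, 195]
[41, 38, 33, 39, 27, 31, 31, 30, 31, 32, 30, 28, 31, 30, 31, 32, 33, 30, 32, 29, 26, 39, 99, 160, 167, 163, 164, 168, 173, 174, 160, 110, 87, 91, 87, 76, 64, 50, 40, 32, 34, 26, 18, 30, 28, 13, 17, 14, 9, 14, 13, 14, 20, 30, 31, 31, 31, 33, 29, 32, 26, 19, 16, 20, 20, 18, 20, 19, 41, 73, 73, 66, 62, 54, 51, 62, 64, 50, 26, 9, 11, 13, 15, 14, 17, 15, 14, 11, 15, 16, 11, 13, 13, 12, 10, 12, 15, 13, 15, 14, 15, 17, 13, 18, 13, 15, 15, 15, 14, 14, 35, 80, 113, 116, 108, 131, 151, 165, 177, 185]
```

>>> move_arm:
  rows:
    - [0.6,0.1,2.0,0,75]
    - [0,0,2.5,0,75]
    - [0,0,2.5,0,75]
    - [0,0,0,0,50]
    - [0,0,0,0,30]
    - [0,0,0,0,0]
    - [0,0,0,0,0]
    - [0,0,0,0,0]

```text
t: 4.5
ee_pos: [563.1, -57.6, 173.4]
orientation: [3.138, 0.151, 0.003]
ft_force: [1.0, 0.4, 1.0]
width: 33.6
grasp_force: 30.0
```

>>> move_arm:
  rows:
    - [0,0,-0.7,0,0]
    - [0,0,-0.7,0,0]
    - [0,0,-0.6,0,0]
    - [0,0,0,0,0]
    - [0,0,0,0,0]

```text
t: 5.12
ee_pos: [562.3, -57.5, 192.6]
orientation: [-3.138, -0.151, 0.0]
ft_force: [-0.5, 0.1, -0.3]
width: 33.7
grasp_force: 30.0
```

Run:
```python
from h import *
to([500,-62,193],5)
optics.get_image("side")
for l in ["plug_pin","plug_fork","plug_blade"]: print(l,[(np.round(d["point"]).tolist(),round(d["conf"],2)) for d in spotter.find_in("side",l)[:3]])
```

```text
at [562.3 -57.5 192.6] yaw 5.5 F [-0.5  0.1 -0.3] w 33.662724623068314 t 5.125 q6 1.3517422458483528
shift [-6.2 -0.1 -0. ] turn 0.5
plug_pin [([329.0, 258.0], 0.77), ([316.0, 208.0], 0.61)]
plug_fork [([341.0, 309.0], 0.59), ([328.0, 213.0], 0.5), ([334.0, 208.0], 0.31)]
plug_blade [([333.0, 207.0], 0.56)]
```

>>> move_arm:
  rows:
    - [-1.0,0,0,0,0]
    - [-1.0,0,0,0,0]
    - [-1.0,0,0,0,0]
    - [-1.0,0,0,0,0]
    - [-1.5,0,0,0,0]
    - [-2,0,0,0,0]
    - [0,0,0,0,0]

```text
t: 6.2
ee_pos: [486.2, -64.8, 192.7]
orientation: [-3.138, -0.15, 0.001]
ft_force: [-0.3, 0.1, -1.0]
width: 34.1
grasp_force: 30.0
```

Run:
```python
from h import *
to([490,146,193],-3.5)
im=optics.get_image("side")
b=optics.get_image("scene")
cv2.imwrite("pics/m1.png",np.hstack([cv2.resize(im[130:280,240:360],(400,500)),cv2.resize(b[110:260,240:360],(400,500))]))
```

```text
at [486.2 -64.8 192.7] yaw 5.5 F [-0.3  0.1 -1. ] w 34.10618757038708 t 6.2 q6 1.3185569884240822
shift [  2.4 -20.9  -0. ] turn 9.0
```

View pics/m1.png

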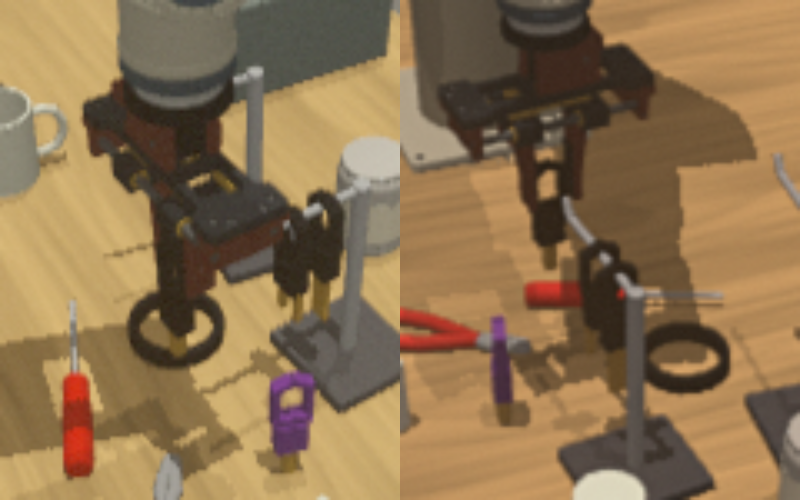

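>>> move_arm:
  rows:
    - [-0.1,-5.2,0,0,0]
    - [-0.1,-5.2,0,0,0]
    - [1.0,-5.2,0,0,0]
    - [1.0,-5.2,0,0,0]
    - [0,0,0,9.5,0]
    - [0,0,0,0,0]
    - [0,0,0,0,0]

```text
t: 7.18
ee_pos: [486.0, 143.7, 192.6]
orientation: [3.14, -0.106, 0.0]
ft_force: [0.4, 0.8, -1.2]
width: 33.8
grasp_force: 30.0
```

Run:
```python
from h import *
to([480,146,193],-4)
im=optics.get_image("wrist");cv2.imwrite("pics/w3.png",im);W=cal("wrist")
for d in spotter.regions_of("wrist","hook_spare"):
    m=d["region"];print(d["conf"],d["point"],m.sum())
m=spotter.regions_of("wrist","hook_spare")[0]["region"]
for r in range(0,400,8):
    c=np.flatnonzero(m[r]); 
    if len(c): print(r,c.min(),c.max(),len(c), [onz(W,((c.min()+c.max())/2,r),200)[:2]])
```

```text
at [486.  143.7 192.6] yaw -3.9 F [ 0.4  0.8 -1.2] w 33.77566299829147 t 7.175 q6 1.9022140096346227
shift [-0.6 -0.2 -0. ] turn 0.1
0.84 [315.2, 49.5] 9780
0 268 370 103 [array([616.7, 133.9])]
8 268 368 101 [array([613.4, 134.7])]
16 269 368 100 [array([610.1, 134.6])]
24 270 368 99 [array([606.6, 134.6])]
32 270 368 99 [array([603.2, 134.9])]
40 269 368 100 [array([599.7, 135.4])]
48 269 367 99 [array([596.2, 135.8])]
56 270 367 98 [array([592.6, 135.8])]
64 271 366 96 [array([588.9, 136.1])]
72 270 366 97 [array([585.2, 136.6])]
80 307 363 51 [array([580.9, 128.2])]
88 310 325 16 [array([577.7, 137.4])]
96 309 325 17 [array([573.8, 137.9])]
104 310 325 16 [array([569.9, 137.9])]
112 311 325 15 [array([565.9, 137.9])]
120 312 324 13 [array([561.8, 138.2])]
128 311 324 14 [array([557.7, 138.8])]
136 311 324 14 [array([553.6, 139.1])]
144 311 324 14 [array([549.3, 139.4])]
152 311 324 14 [array([545. , 139.7])]
160 311 324 14 [array([540.7, 140. ])]
168 311 324 14 [array([536.2, 140.3])]
176 311 324 14 [array([531.7, 140.6])]
184 310 324 15 [array([527.2, 141.2])]
192 310 324 15 [array([522.5, 141.5])]
200 310 324 15 [array([517.8, 141.9])]
```

>>> move_arm:
  rows:
    - [1.5,0,0,0,0]
    - [1.2,0,0,0,0]
    - [1.2,0,0,0,0]
    - [1.2,0,0,0,0]
    - [1.5,0,0,0,0]
    - [0,0,0,0,0]

```text
t: 8.07
ee_pos: [552.8, 139.3, 192.6]
orientation: [-3.14, 0.11, -0.001]
ft_force: [-0.2, -0.5, -1.6]
width: 33.7
grasp_force: 30.0
```

>>> move_arm:
  rows:
    - [1.7,0,0,0,0]
    - [1.7,0,0,0,0]
    - [1.7,0,0,0,0]
    - [1.7,0,0,0,0]
    - [0,0,0,0,0]
    - [0,0,0,0,0]

```text
t: 8.82
ee_pos: [619.0, 134.6, 192.3]
orientation: [3.14, -0.11, -0.002]
ft_force: [0.1, -0.1, -1.2]
width: 33.4
grasp_force: 30.0
```

>>> move_arm:
  rows:
    - [0,0,0.8,0,0]
    - [0,0,0.6,0,0]
    - [0,0,0.4,0,0]
    - [0,0,0,0,0]
    - [0,0,0,0,0]

```text
t: 9.45
ee_pos: [619.5, 134.6, 174.7]
orientation: [3.14, -0.11, 0.0]
ft_force: [-0.3, 0.1, -1.0]
width: 34.1
grasp_force: 30.0
```

Still carrying the weight, so about 1.3 mm above rest; lower a touch, release, and go up.

>>> move_arm:
  rows:
    - [0,0,0.1,0,0]
    - [0,0,0,0,45]
    - [0,0,0,0,70]
    - [0,0,0,0,75]
    - [0,0,0,0,75]
    - [0,0,-3,0,75]
    - [0,0,-4.5,0,75]
    - [0,0,0,0,75]

```text
t: 10.45
ee_pos: [621.7, 135.1, 252.7]
orientation: [-3.138, 0.11, -0.011]
ft_force: [-0.6, 0.0, -0.3]
width: 66.0
grasp_force: 0.0
```

Run:
```python
from h import *
W=cal("wrist")
im=optics.get_image("wrist");cv2.imwrite("pics/w4.png",im)
for l in ["plug_pin","plug_fork"]: print(l,[(np.round(d["point"]).tolist(),round(d["conf"],2),onz(W,d["point"],180)) for d in spotter.find_in("wrist",l)[:3]])
S=cal("scene");optics.get_image("scene")
for l in ["plug_pin","plug_fork"]: print(l,[(np.round(d["point"]).tolist(),round(d["conf"],2),onz(S,d["point"],170)) for d in spotter.find_in("scene",l)[:3]])
to([594,-55.5,249],5.3)
```

```text
plug_pin [([317.0, 231.0], 0.68, array([602.6, 137.1, 180. ])), ([318.0, 156.0], 0.33, array([669.1, 131.9, 180. ]))]
plug_fork [([523.0, 227.0], 0.89, array([593. , -47.7, 180. ])), ([463.0, 151.0], 0.45, array([665.1,  10.6, 180. ])), ([605.0, 238.0], 0.38, array([ 577.2, -122.7,  180. ]))]
plug_pin [([270.0, 219.0], 0.71, array([ 666.3, -164.8,  170. ])), ([364.0, 188.0], 0.61, array([626.8, 132.8, 170. ]))]
plug_fork [([218.0, 228.0], 0.69, array([ 651.6, -303. ,  170. ])), ([297.0, 189.0], 0.56, array([565.1, -53. , 170. ])), ([302.0, 208.0], 0.23, array([652.8, -68.8, 170. ]))]
at [618.7 134.5 247.2] yaw -4.0 F [-0.4 -0.4 -0.1] w 66.15252141907945 t 10.75 q6 1.8359073431516002
shift [-1.1 19.1 -0.2] turn -9.3
```

>>> move_arm:
  rows:
    - [-0.5,4.8,0,0,75]
    - [-0.4,4.8,0,0,75]
    - [-0.2,4.8,0,0,75]
    - [-0.2,4.7,0,0,75]
    - [0,0,0,-9.3,75]
    - [0,0,0,0,75]
    - [0,0,0,0,75]

```text
t: 11.62
ee_pos: [593.0, -54.5, 248.2]
orientation: [-3.138, -0.141, 0.001]
ft_force: [0.2, 0.3, -0.3]
width: 65.8
grasp_force: 0.0
```

```bash
cat > look.py <<'E'
from h import *
import sys
W=cal("wrist")
im=optics.get_image("wrist");cv2.imwrite("pics/%s.png"%sys.argv[1],im)
g=cv2.cvtColor(im,6)
for l in sys.argv[2:]:
    for d in spotter.regions_of("wrist",l)[:2]:
        m=d["region"];ys,xs=np.nonzero(m);print(l,round(d["conf"],2),np.round(d["point"]),"rows",ys.min(),ys.max(),"cols",xs.min(),xs.max(),"-x edge@210",onz(W,(320,ys.max()),210),"lo@173",onz(W,((xs.min()+xs.max())/2,ys.max()),173))
r=g[100:260:10,290:350]
for d in spotter.regions_of("wrist","hook_full")[:1]:
    m=d["region"]
    for q in range(40,300,12):
        c=np.flatnonzero(m[q])
        if len(c): print(q,c.min(),c.max(),len(c),onz(W,((c.min()+c.max())/2,q),200)[:2])
E
python3 look.py w5 plug_fork plug_blade; python3 -c "
from h import *
to([594,-55.5,249],5.3)"
```

```text
plug_fork 0.95 [319. 221.] rows 195 236 cols 298 340 -x edge@210 [583.  -57.1 210. ] lo@173 [567.1 -57.8 173. ]
plug_blade 0.88 [320. 181.] rows 159 195 cols 297 340 -x edge@210 [615.7 -54.1 210. ] lo@173 [605.9 -53.9 173. ]
100 278 358 81 [682.5 -46.6]
112 279 358 80 [674.4 -47.7]
124 279 357 79 [666.1 -48.1]
136 280 357 78 [657.7 -49.2]
148 280 356 77 [649.  -49.6]
160 281 356 68 [640.1 -50.8]
172 314 323 10 [631.  -51.6]
196 314 323 10 [612.2 -53.3]
208 314 323 10 [602.4 -54.2]
244 314 323 10 [571.6 -56.9]
256 315 323 9 [560.8 -58.3]
268 315 323 9 [549.7 -59.3]
280 315 323 9 [538.2 -60.4]
at [593.2 -54.4 248.6] yaw 5.3 F [-0.2  0.6 -0.3] w 66.12999947932639 t 11.825 q6 1.3670752874829502
shift [ 0.1  0.1 -0. ] turn -0.0
```

>>> move_arm:
  rows:
    - [-0.3,0.1,2.6,0,75]
    - [0,0,2.5,0,75]
    - [0,0,2.5,0,75]
    - [0,0,0,0,50]
    - [0,0,0,0,30]
    - [0,0,0,0,0]
    - [0,0,0,0,0]
    - [0,0,0,0,0]

```text
t: 12.82
ee_pos: [590.9, -56.1, 173.6]
orientation: [-3.138, -0.145, -0.003]
ft_force: [-0.8, 1.4, 3.7]
width: 34.0
grasp_force: 29.9
```

>>> move_arm:
  rows:
    - [0,0,-0.7,0,0]
    - [0,0,-0.7,0,0]
    - [0,0,-0.6,0,0]
    - [0,0,0,0,0]
    - [0,0,0,0,0]

```text
t: 13.45
ee_pos: [590.1, -56.2, 192.6]
orientation: [3.138, 0.145, -0.0]
ft_force: [-0.3, -0.4, -0.6]
width: 34.3
grasp_force: 29.8
```

>>> move_arm:
  rows:
    - [-1.5,0,0,0,0]
    - [-1.5,0,0,0,0]
    - [-1.5,0,0,0,0]
    - [-1.3,0,0,0,0]
    - [-1.3,0,0,0,0]
    - [-1.5,0,0,0,0]
    - [-2,0,0,0,0]
    - [0,0,0,0,0]
    - [0,0,0,0,0]

```text
t: 14.58
ee_pos: [485.4, -66.1, 193.0]
orientation: [3.138, 0.145, 0.002]
ft_force: [0.1, 0.5, -1.9]
width: 33.9
grasp_force: 29.8
```

Run:
```python
from h import *
to([483,144,193],-4)
S=cal("scene");optics.get_image("scene")
for l in ["plug_pin","plug_fork","plug_blade"]: print(l,[(np.round(d["point"]).tolist(),round(d["conf"],2),onz(S,d["point"],170)) for d in spotter.find_in("scene",l)[:3]])
```

```text
at [485.4 -66.1 193. ] yaw 5.3 F [ 0.1  0.5 -1.9] w 33.87899821677287 t 14.575 q6 1.3186375112916036
shift [  1.7 -20.9  -0. ] turn 9.3
plug_pin [([270.0, 220.0], 0.71, array([ 669.5, -167.2,  170. ])), ([363.0, 189.0], 0.63, array([630.5, 128.5, 170. ])), ([247.0, 209.0], 0.32, array([ 603.4, -213.9,  170. ]))]
plug_fork [([367.0, 254.0], 0.51, array([880.8,  17.5, 170. ]))]
plug_blade [([305.0, 207.0], 0.7, array([650. , -59.8, 170. ]))]
```

>>> move_arm:
  rows:
    - [0.1,-5.2,0,0,0]
    - [0.1,-5.2,0,0,0]
    - [0.8,-5.2,0,0,0]
    - [0.8,-5.3,0,0,0]
    - [0,0,0,9.3,0]
    - [0,0,0,0,0]
    - [0,0,0,0,0]

```text
t: 15.65
ee_pos: [483.4, 143.4, 192.6]
orientation: [3.14, -0.106, -0.0]
ft_force: [0.0, 0.0, -1.2]
width: 33.8
grasp_force: 29.9
```

```bash
python3 -c "
from h import *
to([574,137.7,193],-4)"
```

```text
at [483.4 143.4 192.6] yaw -3.9 F [ 0.   0.  -1.2] w 33.831535496756544 t 15.65 q6 1.9030791818572224
shift [ 9.1 -0.1 -0.1] turn 0.1
```

>>> move_arm:
  rows:
    - [1.5,0,0,0,0]
    - [1.2,0,0,0,0]
    - [1.2,0,0,0,0]
    - [1.2,0,0,0,0]
    - [1.3,0,0,0,0]
    - [1.3,0,0,0,0]
    - [1.3,0,0,0,0]
    - [0,0,0,0,0]
    - [0,0,0,0,0]

```text
t: 16.77
ee_pos: [572.7, 137.5, 192.5]
orientation: [3.14, -0.11, -0.001]
ft_force: [-1.1, 0.7, -1.4]
width: 34.2
grasp_force: 29.9
```

>>> move_arm:
  rows:
    - [0,0,0.8,0,0]
    - [0,0,0.6,0,0]
    - [0,0,0.4,0,0]
    - [0,0,0.1,0,0]
    - [0,0,0,0,0]

```text
t: 17.4
ee_pos: [573.1, 137.6, 173.8]
orientation: [-3.139, 0.11, 0.0]
ft_force: [-0.9, 1.0, 0.5]
width: 33.9
grasp_force: 30.0
```

>>> move_arm:
  rows:
    - [0,0,0,0,45]
    - [0,0,0,0,70]
    - [0,0,0,0,75]
    - [0,0,0,0,75]
    - [0,0,-3,0,75]
    - [0,0,-4.5,0,75]
    - [0,0,0,0,75]
    - [0,0,0,0,75]

```text
t: 18.4
ee_pos: [572.7, 137.4, 248.2]
orientation: [3.14, -0.11, -0.001]
ft_force: [0.0, -1.3, 0.4]
width: 66.3
grasp_force: 0.0
```

Run:
```python
from h import *
W=cal("wrist")
im=optics.get_image("wrist");cv2.imwrite("pics/w6.png",im)
for l in ["plug_pin","plug_fork","plug_blade"]: print(l,[(np.round(d["point"]).tolist(),round(d["conf"],2),onz(W,d["point"],180)) for d in spotter.find_in("wrist",l)[:3]])
S=cal("scene");optics.get_image("scene")
for l in ["plug_pin","plug_fork","plug_blade"]: print(l,[(np.round(d["point"]).tolist(),round(d["conf"],2),onz(S,d["point"],170)) for d in spotter.find_in("scene",l)[:3]])
to([622,-52.5,249],5.3)
```

```text
plug_pin [([319.0, 172.0], 0.73, array([606.7, 134. , 180. ])), ([528.0, 188.0], 0.68, array([581.2, -41.7, 180. ]))]
plug_fork [([318.0, 218.0], 0.68, array([567.1, 137.9, 180. ]))]
plug_blade [([541.0, 137.0], 0.89, array([623. , -46.3, 180. ])), ([636.0, 112.0], 0.33, array([ 637.5, -118.2,  180. ]))]
plug_pin [([361.0, 187.0], 0.8, array([620.3, 128.2, 170. ])), ([269.0, 219.0], 0.72, array([ 664.1, -168.4,  170. ]))]
plug_fork [([354.0, 177.0], 0.71, array([567.2, 130.3, 170. ])), ([308.0, 243.0], 0.4, array([ 792.7, -104.3,  170. ]))]
plug_blade []
at [572.9 137.4 248.1] yaw -4.0 F [ 0.3  0.3 -0.7] w 65.953246664197 t 18.8 q6 1.8558590653706568
shift [ 6.2 18.6 -0.1] turn -9.3
```

View pics/w6.png

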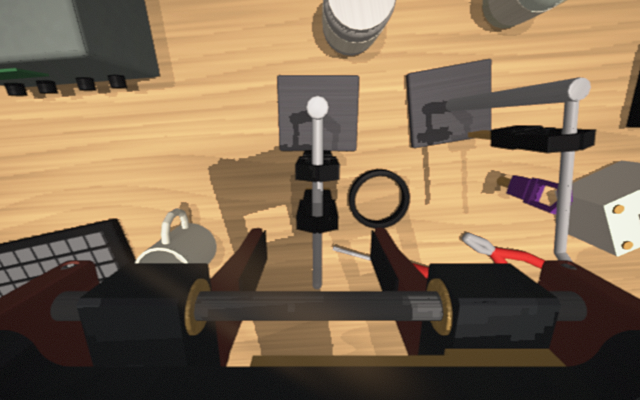

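>>> move_arm:
  rows:
    - [1.5,4.7,0,0,75]
    - [1.5,4.7,0,0,75]
    - [1.6,4.6,0,0,75]
    - [1.6,4.6,0,0,75]
    - [0,0,0,-9.3,75]
    - [0,0,0,0,75]
    - [0,0,0,0,75]

```text
t: 19.68
ee_pos: [621.9, -51.9, 248.6]
orientation: [-3.138, -0.142, 0.0]
ft_force: [0.5, 0.6, -0.2]
width: 65.9
grasp_force: 0.0
```

```bash
python3 look.py w7 plug_blade; python3 -c "
from h import *
to([622,-52.5,249],5.3)"
```

```text
plug_blade 0.55 [319. 214.] rows 187 231 cols 298 340 -x edge@210 [615.9 -54.1 210. ] lo@173 [600.7 -54.8 173. ]
124 279 357 79 [695.  -45.5]
136 280 357 78 [686.5 -46.6]
148 281 357 77 [677.9 -47.8]
160 281 355 75 [668.9 -47.8]
172 281 356 76 [659.8 -49. ]
184 283 354 72 [650.5 -49.9]
196 314 323 10 [640.9 -50.7]
208 315 323 9 [631.2 -52. ]
232 317 320 4 [610.8 -53.4]
244 315 323 9 [600.3 -54.8]
256 314 323 10 [589.4 -55.3]
268 315 322 8 [578.3 -56.3]
280 315 323 9 [566.9 -57.8]
at [621.9 -51.7 248.7] yaw 5.3 F [-0.5 -0.7  0.4] w 66.11689372299169 t 19.825 q6 1.376677660298297
shift [ 0.   0.1 -0. ] turn -0.0
```

>>> move_arm:
  rows:
    - [0,0.1,2.6,0,75]
    - [0,0,2.5,0,75]
    - [0,0,2.5,0,75]
    - [0,0,0,0,50]
    - [0,0,0,0,30]
    - [0,0,0,0,0]
    - [0,0,0,0,0]
    - [0,0,0,0,0]

```text
t: 20.82
ee_pos: [622.8, -53.2, 173.8]
orientation: [-3.138, -0.145, -0.003]
ft_force: [-0.5, 2.2, 5.2]
width: 33.9
grasp_force: 29.9
```

>>> move_arm:
  rows:
    - [0,0,-0.7,0,0]
    - [0,0,-0.7,0,0]
    - [0,0,-0.6,0,0]
    - [0,0,0,0,0]
    - [0,0,0,0,0]

```text
t: 21.45
ee_pos: [621.9, -53.4, 192.5]
orientation: [-3.138, -0.145, 0.0]
ft_force: [0.2, 0.2, -1.9]
width: 33.9
grasp_force: 29.8
```

>>> move_arm:
  rows:
    - [-2,0,0,0,0]
    - [-2,0,0,0,0]
    - [-2,0,0,0,0]
    - [-1.3,0,0,0,0]
    - [-1.3,0,0,0,0]
    - [-1.3,0,0,0,0]
    - [-1.5,0,0,0,0]
    - [-2,0,0,0,0]
    - [0,0,0,0,0]
    - [0,0,0,0,0]

```text
t: 22.7
ee_pos: [489.3, -65.9, 193.0]
orientation: [3.138, 0.145, 0.002]
ft_force: [1.1, -0.7, -0.9]
width: 34.2
grasp_force: 29.8
```

>>> move_arm:
  rows:
    - [-0.9,4.0,-1.2,0,0]
    - [-0.9,4.8,-1,0,0]
    - [-0.9,4.8,-1,0,0]
    - [-0.9,4.8,0,0,0]
    - [-1.0,5.0,0,0,0]
    - [0,0,0,-9.4,0]
    - [0,0,0,-9.4,0]
    - [0,0,0,0,0]
    - [0,0,0,0,0]

```text
t: 23.82
ee_pos: [464.9, -303.0, 224.7]
orientation: [3.073, 0.652, 0.0]
ft_force: [-0.2, -0.4, -0.6]
width: 34.1
grasp_force: 29.9
```

```bash
cat > slot.py <<'E'
from h import *
W=cal("wrist");im=optics.get_image("wrist");cv2.imwrite("pics/w8.png",im)
to([507,-281,220],24)
print([(np.round(d["point"]).tolist(),round(d["conf"],2)) for d in spotter.find_in("wrist","block_mouth")[:3]])
m=spotter.regions_of("wrist","block")[0]["region"]
p=np.array([onz(W,(0,0),76)]) 
# warp the block-top plane to a metric map, 0.5 mm per px, 140 mm about the rough slot
C=np.array([507,-281.]);s=.5;n=280
pts=np.float32([[C[0]-70,C[1]-70],[C[0]+70,C[1]-70],[C[0]+70,C[1]+70],[C[0]-70,C[1]+70]])
src=np.float32([proj(W,[*q,76]) for q in pts])
H=cv2.getPerspectiveTransform(src,np.float32([[0,0],[n,0],[n,n],[0,n]]))
a=cv2.warpPerspective(im,H,(n,n),flags=cv2.INTER_CUBIC);cv2.imwrite("pics/top.png",a)
b=cv2.warpPerspective(m.astype(np.uint8),H,(n,n))
hsv=cv2.cvtColor(a,cv2.COLOR_BGR2HSV)
br=((hsv[...,1]>90)&(b>0)).astype(np.uint8)
dk=((hsv[...,2]<130)&(hsv[...,1]<90)&(b>0)).astype(np.uint8)
for nm,k in (("brass",br),("dark",dk)):
    N,_,st,ce=cv2.connectedComponentsWithStats(k)
    for i in range(1,N):
        if st[i,4]>60:
            ys,xs=np.nonzero(_==i);r=cv2.minAreaRect(np.float32(np.c_[xs,ys]))
            print(nm,C-70+ce[i]*s,"area mm2",st[i,4]*s*s,"rect",np.array(r[1])*s,r[2],"ctr",C-70+np.array(r[0])*s)
E
python3 slot.py
```

```text
at [ 464.8 -302.9  224.6] yaw 24.0 F [ 0.6 -0.1 -0.9] w 34.1257852982998 t 23.875 q6 0.5532003149295982
shift [ 4.8 -0.3  0.5] turn -0.0
[([317.0, 150.0], 0.69)]
brass [ 493.9 -325.7] area mm2 107.25 rect [11.7 11. ] 45.0 ctr [ 493.8 -325.5]
brass [ 545.1 -302.5] area mm2 98.75 rect [10.8 10.9] 11.309932708740234 ctr [ 545.  -302.5]
brass [ 507.1 -280.8] area mm2 83.25 rect [ 5.1 17.7] 23.96249008178711 ctr [ 507.2 -280.6]
brass [ 464.6 -259.7] area mm2 107.75 rect [11.5 11. ] 90.0 ctr [ 464.5 -259.8]
brass [ 515.7 -236.8] area mm2 98.5 rect [10.5 10.5] 90.0 ctr [ 515.8 -236.8]
dark [ 503.  -280.9] area mm2 69.25 rect [ 7.7 19.2] 8.365886688232422 ctr [ 503.  -281.4]
```

>>> move_arm:
  rows:
    - [2.3,-0.2,0,0,0]
    - [2.3,-0.2,0,0,0]
    - [0,0,2,0,0]
    - [0,0,2,0,0]
    - [0,0,0,0,0]
    - [0,0,0,0,0]

```text
t: 24.72
ee_pos: [505.8, -280.4, 185.2]
orientation: [3.072, 0.657, 0.001]
ft_force: [-0.5, 0.2, -2.1]
width: 33.9
grasp_force: 29.9
```

Run:
```python
from h import *
to([505.2,-281,183],24)
S,D=cal("scene"),cal("side")
for c,k in(("scene",S),("side",D)):
    optics.get_image(c)
    for d in spotter.regions_of(c,"plug_blade")[:2]:
        m=d["region"];ys,xs=np.nonzero(m);i=ys.argmax();print(c,round(d["conf"],2),np.round(d["point"]),"lowest",xs[i],ys[i],onz(k,(xs[i],ys[i]),83))
    print("expect tip",proj(k,[505,-281,83]),"mouth",proj(k,[505,-281,76]))
```

```text
at [ 505.8 -280.4  185.2] yaw 24.1 F [-0.5  0.2 -2.1] w 33.866773579095586 t 24.725 q6 0.6228249183693526
shift [-0.1  0.   0.2] turn 0.1
scene 0.63 [361. 188.] lowest 360 205 [598.3 140.3  83. ]
expect tip [218.1 217.9] mouth [218.4 219.7]
side 0.74 [341. 280.] lowest 345 299 [ 507.2 -284.2   83. ]
expect tip [343.5 298.4] mouth [343.4 300. ]
```

>>> move_arm:
  rows:
    - [0,0,0.4,0,0]
    - [0,0,0.3,0,0]
    - [0,0,0.2,0,0]
    - [0,0,0.2,0,0]
    - [0,0,0,0,0]
    - [0,0,0,0,0]

```text
t: 25.68
ee_pos: [504.8, -280.6, 173.7]
orientation: [-3.072, -0.656, 0.0]
ft_force: [0.2, -0.7, -1.1]
width: 33.2
grasp_force: 29.9
```

>>> move_arm:
  rows:
    - [0,0,0.2,0,0]
    - [0,0,0.2,0,0]
    - [0,0,0,0,0]
    - [0,0,0,0,0]

```text
t: 26.18
ee_pos: [504.8, -280.5, 169.6]
orientation: [-3.072, -0.656, 0.0]
ft_force: [0.5, 0.1, -1.1]
width: 34.0
grasp_force: 29.9
```

>>> move_arm:
  rows:
    - [0,0,0.2,0,0]
    - [0,0,0.2,0,0]
    - [0,0,0,0,0]

```text
t: 26.55
ee_pos: [504.7, -280.5, 165.5]
orientation: [-3.072, -0.656, 0.0]
ft_force: [1.0, 0.8, -1.4]
width: 34.0
grasp_force: 29.9
```

>>> move_arm:
  rows:
    - [0,0,0.15,0,0]
    - [0,0,0.15,0,0]
    - [0,0,0.1,0,0]
    - [0,0,0,0,0]

```text
t: 27.05
ee_pos: [504.8, -280.5, 161.6]
orientation: [-3.072, -0.656, 0.0]
ft_force: [-0.4, 0.3, -1.6]
width: 33.8
grasp_force: 29.9
```

>>> move_arm:
  rows:
    - [0,0,0.15,0,0]
    - [0,0,0.15,0,0]
    - [0,0,0.1,0,0]
    - [0,0,0,0,0]

```text
t: 27.55
ee_pos: [504.8, -280.6, 157.6]
orientation: [-3.072, -0.656, 0.0]
ft_force: [0.8, -0.2, -0.2]
width: 33.6
grasp_force: 29.9
```

Tip about 19 mm deep, still free. Continue one step at a time.

>>> move_arm:
  rows:
    - [0,0,0.15,0,0]
    - [0,0,0.15,0,0]
    - [0,0,0,0,0]

```text
t: 27.92
ee_pos: [504.7, -280.5, 154.5]
orientation: [-3.072, -0.656, 0.0]
ft_force: [0.8, 0.3, -0.6]
width: 33.6
grasp_force: 29.9
```

>>> move_arm:
  rows:
    - [0,0,0.15,0,0]
    - [0,0,0.15,0,0]
    - [0,0,0,0,0]

```text
t: 28.3
ee_pos: [504.8, -280.5, 151.5]
orientation: [-3.072, -0.656, 0.0]
ft_force: [0.4, 0.5, -1.4]
width: 33.9
grasp_force: 29.9
```

>>> move_arm:
  rows:
    - [0,0,0.15,0,0]
    - [0,0,0.15,0,0]
    - [0,0,0,0,0]

```text
t: 28.68
ee_pos: [504.8, -280.6, 148.5]
orientation: [-3.072, -0.656, 0.0]
ft_force: [1.0, 0.3, -1.6]
width: 34.1
grasp_force: 29.9
```

>>> move_arm:
  rows:
    - [0,0,0.15,0,0]
    - [0,0,0.15,0,0]
    - [0,0,0,0,0]

```text
t: 29.05
ee_pos: [504.7, -280.5, 145.5]
orientation: [-3.072, -0.656, 0.0]
ft_force: [1.1, 0.2, -1.4]
width: 33.6
grasp_force: 29.9
```

>>> move_arm:
  rows:
    - [0,0,0.1,0,0]
    - [0,0,0.1,0,0]
    - [0,0,0,0,0]

```text
t: 29.42
ee_pos: [504.8, -280.6, 143.6]
orientation: [-3.072, -0.656, 0.0]
ft_force: [1.1, 0.7, -1.9]
width: 33.7
grasp_force: 29.9
```

>>> move_arm:
  rows:
    - [0,0,0.1,0,0]
    - [0,0,0.1,0,0]
    - [0,0,0,0,0]

```text
t: 29.8
ee_pos: [504.8, -280.6, 141.6]
orientation: [-3.072, -0.656, 0.0]
ft_force: [1.9, -0.1, -1.7]
width: 34.1
grasp_force: 29.9
```

>>> move_arm:
  rows:
    - [0,0,0.1,0,0]
    - [0,0,0.1,0,0]
    - [0,0,0,0,0]

```text
t: 30.18
ee_pos: [505.1, -280.7, 140.3]
orientation: [3.072, 0.656, 0.001]
ft_force: [-0.4, 1.0, 5.4]
width: 33.7
grasp_force: 29.9
```

>>> move_arm:
  rows:
    - [0,0,0.1,0,0]
    - [0,0,0.1,0,0]
    - [0,0,0,0,0]

```text
t: 30.55
ee_pos: [505.1, -280.6, 138.4]
orientation: [3.072, 0.656, 0.001]
ft_force: [-0.3, 0.8, 5.9]
width: 34.1
grasp_force: 29.9
```

>>> move_arm:
  rows:
    - [0,0,0.1,0,0]
    - [0,0,0.1,0,0]
    - [0,0,0.1,0,0]
    - [0,0,0,0,0]

```text
t: 31.05
ee_pos: [505.1, -280.7, 135.4]
orientation: [3.072, 0.656, 0.001]
ft_force: [-0.3, 1.6, 5.8]
width: 33.8
grasp_force: 29.9
```

>>> move_arm:
  rows:
    - [0,0,0.1,0,0]
    - [0,0,0.1,0,0]
    - [0,0,0,0,0]

```text
t: 31.42
ee_pos: [505.1, -280.7, 133.4]
orientation: [3.072, 0.656, 0.001]
ft_force: [-0.5, 0.8, 6.3]
width: 33.6
grasp_force: 29.9
```

>>> move_arm:
  rows:
    - [0,0,0.1,0,0]
    - [0,0,0,0,0]

```text
t: 31.68
ee_pos: [505.1, -280.7, 132.4]
orientation: [3.072, 0.656, 0.001]
ft_force: [-0.3, 1.4, 5.2]
width: 33.7
grasp_force: 29.9
```

>>> move_arm:
  rows:
    - [0,0,0.1,0,0]
    - [0,0,0,0,0]

```text
t: 31.92
ee_pos: [505.1, -280.7, 131.4]
orientation: [3.072, 0.656, 0.001]
ft_force: [-1.6, 1.0, 6.3]
width: 33.7
grasp_force: 29.9
```

>>> move_arm:
  rows:
    - [0,0,0.1,0,0]
    - [0,0,0,0,0]

```text
t: 32.17
ee_pos: [505.1, -280.7, 130.4]
orientation: [3.072, 0.656, 0.001]
ft_force: [-0.9, 1.0, 5.7]
width: 33.6
grasp_force: 29.9
```

>>> move_arm:
  rows:
    - [0,0,0.05,0,0]
    - [0,0,0,0,0]

```text
t: 32.42
ee_pos: [505.1, -280.7, 129.9]
orientation: [3.072, 0.656, 0.001]
ft_force: [0.1, 1.4, 5.6]
width: 33.9
grasp_force: 29.9
```

>>> move_arm:
  rows:
    - [0,0,0.05,0,0]
    - [0,0,0,0,0]

```text
t: 32.67
ee_pos: [505.1, -280.7, 129.5]
orientation: [3.072, 0.656, 0.001]
ft_force: [-1.4, 2.2, 6.4]
width: 34.0
grasp_force: 29.9
```

>>> move_arm:
  rows:
    - [0,0,0.05,0,0]
    - [0,0,0,0,0]

```text
t: 32.92
ee_pos: [505.1, -280.7, 129.0]
orientation: [3.072, 0.656, 0.001]
ft_force: [-0.7, 1.5, 6.0]
width: 34.1
grasp_force: 29.9
```

>>> move_arm:
  rows:
    - [0,0,0.05,0,0]
    - [0,0,0,0,0]

```text
t: 33.17
ee_pos: [505.3, -280.8, 128.6]
orientation: [3.072, 0.656, 0.001]
ft_force: [-0.5, 1.4, 8.5]
width: 33.9
grasp_force: 29.9
```

Force starts to rise at the stop; confirm with a few small steps.

>>> move_arm:
  rows:
    - [0,0,0.04,0,0]
    - [0,0,0,0,0]

```text
t: 33.42
ee_pos: [505.4, -280.9, 128.5]
orientation: [3.071, 0.656, 0.002]
ft_force: [-0.9, 1.7, 9.7]
width: 34.1
grasp_force: 30.0
```

>>> move_arm:
  rows:
    - [0,0,0.04,0,0]
    - [0,0,0,0,0]

```text
t: 33.67
ee_pos: [505.5, -281.0, 128.3]
orientation: [3.071, 0.656, 0.002]
ft_force: [-1.8, 1.3, 12.4]
width: 33.6
grasp_force: 30.0
```

>>> move_arm:
  rows:
    - [0,0,0.03,0,0]
    - [0,0,0,0,0]
    - [0,0,-0.06,0,0]
    - [0,0,0,0,45]
    - [0,0,0,0,60]
    - [0,0,0,0,70]
    - [0,0,0,0,75]

```text
t: 34.55
ee_pos: [504.7, -280.5, 127.0]
orientation: [-3.072, -0.656, 0.0]
ft_force: [-0.5, 0.1, -0.6]
width: 64.5
grasp_force: 0.0
```

>>> move_arm:
  rows:
    - [0,0,-2,0,75]
    - [0,0,-4,0,75]
    - [0,0,-5,0,75]
    - [0,0,0,0,75]
    - [0,0,0,0,75]

```text
t: 35.17
ee_pos: [504.4, -280.4, 236.7]
orientation: [-3.072, -0.656, 0.001]
ft_force: [0.2, -0.5, 0.6]
width: 65.8
grasp_force: 0.0
```

Run:
```python
from h import *
to([505,-281,240],24)
for c in("scene","side","wrist"):
    k=cal(c);optics.get_image(c)
    for l in ["plug_blade","plug_pin","plug_fork"]:
        print(c,l,[(np.round(d["point"]).tolist(),round(d["conf"],2)) for d in spotter.find_in(c,l)[:3]])
    print("expected blade body/loop", proj(k,[505,-281,99]),proj(k,[505,-281,159]),"spare plugs",proj(k,[619,135,160]),proj(k,[573,138,160]))
```

```text
at [ 504.4 -280.4  236.7] yaw 24.1 F [ 0.2 -0.5  0.6] w 65.75007317439508 t 35.175 q6 0.6222892227796684
shift [ 0.   0.1 -0.3] turn 0.1
scene plug_blade []
scene plug_pin [([269.0, 219.0], 0.65), ([362.0, 187.0], 0.62)]
scene plug_fork [([199.0, 272.0], 0.59)]
expected blade body/loop [217.5 213.7] [215.2 197.5] spare plugs [363.1 188.9] [357.3 180.3]
side plug_blade [([343.0, 290.0], 0.6)]
side plug_pin [([346.0, 240.0], 0.7), ([325.0, 257.0], 0.6), ([301.0, 166.0], 0.53)]
side plug_fork [([289.0, 171.0], 0.5)]
expected blade body/loop [343.9 294.5] [345.5 279.2] spare plugs [304.6 166.7] [290.8 170.5]
wrist plug_blade [([320.0, 201.0], 0.59)]
wrist plug_pin [([209.0, 105.0], 0.72)]
wrist plug_fork []
expected blade body/loop [318.6 191.6] [318.6 207.9] spare plugs [-213.1 -208.3] [-213.  -124.7]
```

```bash
python3 -c "
from workcell import close_job
print(close_job())"
```

```text
the job is handed in; nothing more can be done
None
```

The job is handed in at about 35 s of robot time, but no verdict came back: the pin and fork plugs hang on the spare hook, and the blade plug stands in the test block, let go. It moved about 12 mm before the firm stop, and the highest wrist force I read was 12.4 N.

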